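Load a camera base plate into the drill jig against its stops

TASK

Put the aluminium camera base plate from the blue mat onto the bed of the steel drill jig, flat and boss up, and push it fully home: one long edge against the jig's long fence and its square end (the end without cut corners) against the short end stop, with no gap along either. Let go of it, and leave the other things on the bench where they are.

Things in the scene. Friction and masses are not known exactly. Their poses are not given: they have to be found in the camera images.
- plate: aluminium plate, 70 (its x) by 140 (its y) by 8 mm, starting on the 2 mm thick blue mat. A round upright boss, 26 mm diameter, 22 mm tall, at the centre of its top (boss top 30 mm above underside): a grip. End at its -y square; at +y both corners are cut (15 mm). Origin: centre of the underside; z up. Home: its x points as the jig's x. 0.25 kg
- jig: steel drill jig fixed to the bench, position and yaw vary. Origin: centre of the underside. Flat bed 12 mm high, from x -85 to +65 mm and y -115 to +115 mm in its own axes. On its far (+x) side a fence bar runs the full length along y: 20 mm wide, rising 16 mm above the bed, its inner face at x = +45 mm
- fence_face (a point): middle of the fence's inner face at bed height; axes as the jig's, the face looks along -x
- stop: short steel end stop screwed onto the jig's bed at its right (-y) part, 70 mm (x) by 24 mm (y), 16 mm tall, square to the fence and almost meeting it; where along the fence it stands varies by 40 mm. Origin: centre of its underside, on the bed; axes as the jig's
- stop_face (a point): middle of the stop's working face (it looks along the jig's +y) at bed height
- long_a (a point): plate's underside corner between its +x long edge and its square end, at (35, -70, 0) mm in the plate's frame
- long_b (a point): point near the far end of the plate's +x long edge, 5 mm before the cut corner begins, at (35, 50, 0) mm in the plate's frame
- end_l (a point): the other underside corner of the plate's square end, at (-35, -70, 0) mm in the plate's frame
- lens: photo lens standing upright, black, 68 mm diameter, 82 mm tall; origin at its underside; a bystander, not to be disturbed
- can: grey spray can standing upright, 56 mm diameter, 150 mm tall; origin at its underside; a bystander, not to be disturbed
- jar: amber glass jar with lid, 48 mm diameter, 55 mm tall; origin at its underside; a bystander, not to be disturbed
- camera_body: camera standing on the bench, 135 mm wide, 45 mm deep (80 mm with its lens), 93 mm tall; origin at its underside; a bystander, not to be disturbed
- brush: flat brush with wooden handle lying on the bench; origin under its middle; a bystander, not to be disturbed
- driver: screwdriver with a red handle lying on the bench; origin under its middle; a bystander, not to be disturbed
There are look-alikes about, which are no part of the job. What is shaped like the plate but green is not meant.

How it is judged:
By the outcome, as a careful person would: the job done as asked, in the order asked, and still so for the second after the job is handed in, with the robot touching nothing.
It also fails if it takes over 43 s, if anything falls off the work surface, if the arm or the gripper's body presses on something with over 40 N, if the wrist force passes 120 N, or if a joint passes its speed limit or range.

ROBOT

A 6-joint arm with a two-finger parallel gripper is mounted at the origin on the work surface. World frame = base frame: x ahead of the robot, y to its left, z up, the work surface at z = 0. Lengths are in m, angles in rad, forces in N, time in s.
With the tool pointing down it reaches from about 0.35 to 0.975 m from the base axis. Payload 4.9 kg.
Tool frame: the origin (TCP) lies on the centre line of the jaws, within the pads' length; the fingertips stand 25 mm ahead of it and the grasp point (between the pads) lies 6 mm ahead of it; z points along the fingers, y is the line along which they close (so a half turn about z gives the same grasp; the last joint's range is limited). The gripper opens to 85 mm and grips with 20 to 120 N. Pads are 22 mm wide; open, the fingers measure 114 mm over their backs; the gripper's body (76 mm by 85 mm) begins 54 mm behind the grasp point. The pads swing forward as they close: fully open they stand 13 mm farther back than shut.
Start: joints at [1.174, 0.053, 1.613, -0, 1.476, -0.119], TCP at [0.171, 0.601, 0.256] pointing down, gripper open.
Joint ranges: [-3.01, 3.01], [-1.01, 2.22], [0.06, 2.58], [-1.02, 4.17], [0.09, 2.62], [-3.14, 3.14]. Speed limits (rad/s): [2.57, 2.57, 3.14, 3.14, 3.14, 3.14].

INTERFACE

Orientations are given as a unit quaternion [w, x, y, z].
In Python, from plant import state, grab_frame, get_calibration, job gives the robot as it stands. The module is installed in compiled form; this text tells all that it offers.
- The arm moves only by the tool move_arm, never from a script. Its argument "targets" is a list that holds one entry, the list of rows, each a list of 5 numbers: the opening in per cent of the stroke, from 0 (shut) to 100 (fully open), then the shift along the tool's x, y, z as a fraction of full scale, then the turn about the tool's z as a fraction of full scale. A call has 1 to 5 rows; each row shifts and turns the commanded pose from where the row before left it, along the tool's axes as they then stand; what a row does not reach is not made up. Full scale, the value 1, is 0.6 m for a shift and 6 degrees for a turn. A row lasts 1/12 s, in which the tool goes at most 41.7 mm and 7.16 degrees, less where a joint would pass 70% of its speed; a pose out of reach is approached as far as the arm can. A call with a number of a shift or a turn outside -1 to 1 is refused whole. A call with a gripper value outside its range is refused whole. The fingers move at their own pace and stop on an object; the grip force is fixed at half the most. Time passes only in rows, so rows that do not move let the fingers close. It gives the time, the measured TCP pose, the force, the opening and the grip force at its end, in the units of the state.
- state(): the state, without advancing time (a new reading comes with each control period).
- grab_frame(name): name is "scene" or "side" or "wrist"; returns the picture (400x640x3 uint8, red, green, blue); there is no depth.
- get_calibration(name): a dict with "vertical_fov" (degrees; the focal length in pixels is half the picture's height over the tangent of half this angle, whatever the lens; pixels are square), "cx", "cy" (the principal point, pixels), "R" (3x3) and "t" (3): a world point X has camera coordinates R X + t. Camera axes: x right, y down, z forward; pixel columns grow to the right and rows downward; lengths in m; the calibration is good to about 2 mm. A picture is of the moment at which its call begins: read the wrist's pose just before it. get_calibration takes no time and is no camera call; for the wrist camera it gives the pose at the moment of the call.
- job.job_done(): hands the job in; it is judged then, once.
The state is a dict: "time": time; "joint_pos": joint angles; "joint_vel": joint speeds; "joint_efforts": joint torques, N m; "tool_pos": TCP position; "tool_rot": TCP orientation; "contact_force": force on the tool from outside, world axes, zero at the start; "ft_torque": the same for the moment, N m; "gripper_width": opening from 0.0 (shut) to 1.0 (fully open); "grasp_force": force on a finger pad.
Only numpy, scipy, OpenCV 4.12 (cv2) and the standard library are available. Lean on these libraries where they do the work, as an engineer would, in place of code of your own. Each camera call takes 0.05 s, during which the arm holds its last target. There are 200 camera calls.

## Working session

There is one attempt and no reset: what is moved stays moved. The work goes in short steps, Python scripts to look and compute and a tool call to move; the robot and the scene stay as the last step left them, time stands still between calls to the robot, and variables do not carry over. Pictures are saved under pics/ and viewed, at most 10 in all, crops included, and the job is handed in when it is done.

Besides the shell and the picture viewer there is one more tool, called after "Request:" as name(argument=value, ...), one argument or row to a line, values as JSON. move_arm: Moves the arm, as the interface text tells. Shift numbers are shares of 0.6 m and turn numbers shares of 6 degrees, none past 1 either way. Its arguments: {"type":"object","properties":{"targets":{"type":"array"}},"required":["targets"]}

```bash
mkdir -p pics; python3 - <<'E'
from plant import *
import cv2
s=state();print(s)
for n in("scene","side"):
    cv2.imwrite(f"pics/{n}0.png",cv2.cvtColor(grab_frame(n),cv2.COLOR_RGB2BGR));print(n,get_calibration(n))
print(get_calibration("wrist"))
E
```

```text
{'time': 0.0, 'joint_pos': array([ 1.17396040e+00,  5.33773881e-02,  1.61432323e+00,  1.45848653e-06,
        1.47599528e+00, -1.19012956e-01]), 'joint_vel': array([-3.24274057e-06, -6.35169971e-04, -1.40721775e-03, -2.25861370e-04,
        1.26422446e-03,  1.38544072e-03]), 'joint_efforts': array([-2.87207724e-03, -3.93684411e+01, -3.70173383e+01, -2.89749187e-04,
        7.20647833e-03,  3.81323090e-06]), 'tool_pos': array([0.17119461, 0.60049143, 0.25503278]), 'tool_rot': array([-2.68942648e-04,  1.38465162e-01,  9.90366747e-01, -1.01664741e-03]), 'contact_force': array([ 0.20677381,  0.45165609, -0.24073123]), 'ft_torque': array([-0.02831362,  0.01719672,  0.0169789 ]), 'grasp_force': 0.0, 'gripper_width': 1.0025123229128263}
scene {'vertical_fov': 54.52816864620085, 'cx': 316.88503053383135, 'cy': 200.06238689036675, 'R': array([[ 0.74985875,  0.66159425, -0.00221397],
       [ 0.44301868, -0.50460238, -0.74102017],
       [-0.49137186,  0.55467963, -0.67147912]]), 't': array([-0.39944375, -0.17802472,  1.65597348])}
side {'vertical_fov': 50.529744152888156, 'cx': 318.2134583147818, 'cy': 198.08624147169678, 'R': array([[ 0.70476591, -0.70942323,  0.00486848],
       [-0.46417334, -0.46629407, -0.75306903],
       [ 0.5365148 ,  0.52847756, -0.65792351]]), 't': array([-0.37509111,  0.27171506,  0.95310995])}
{'vertical_fov': 61.59015318508871, 'cx': 314.7499274106363, 'cy': 201.20727677207364, 'R': array([[ 0.27315567,  0.96196824, -0.00175406],
       [ 0.91388625, -0.25893241,  0.31267544],
       [ 0.30032966, -0.08701208, -0.94985841]]), 't': array([-0.62327818, -0.04126718,  0.3790693 ])}
```

View pics/scene0.png

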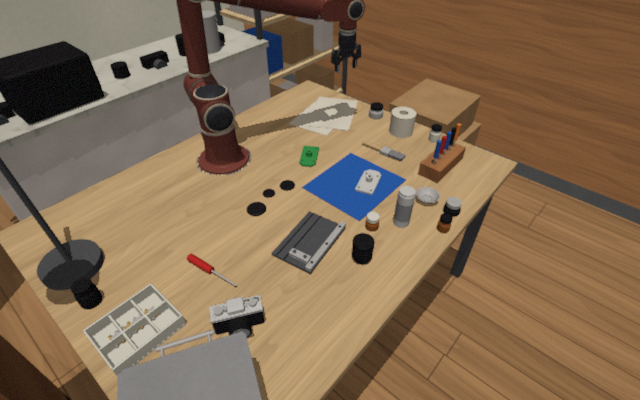

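View pics/side0.png

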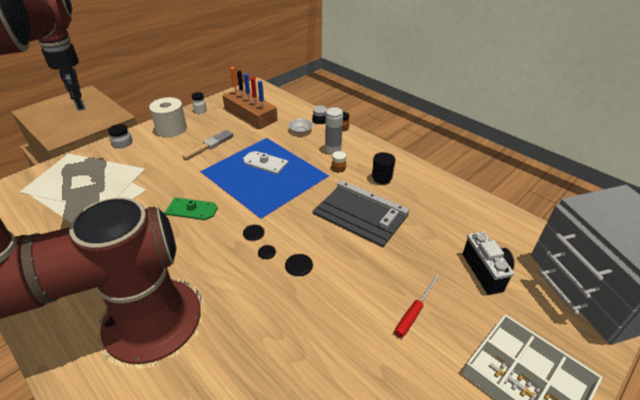

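The scene and side views both show the plate on the mat (boss near 369,177 in scene and 264,156 in side). The jig sits beside the mat, with its stop at 298,255 in scene and 391,214 in side. I'll enlarge both areas.

```bash
cat > h.py <<'E'
from plant import *
import numpy as np, cv2
def ray(c,px,z):
    f=200/np.tan(np.radians(c["vertical_fov"])/2)
    d=c["R"].T@np.array([(px[0]-c["cx"])/f,(px[1]-c["cy"])/f,1]); o=-c["R"].T@c["t"]
    return o+d*(z-o[2])/d[2]
def proj(c,X):
    f=200/np.tan(np.radians(c["vertical_fov"])/2)
    p=(c["R"]@np.asarray(X,float).T).T+c["t"]
    return p[...,:2]/p[...,2:]*f+[c["cx"],c["cy"]]
E
python3 - <<'E'
from h import *
a=cv2.imread("pics/side0.png")[130:250,235:415]; b=cv2.imread("pics/scene0.png")[160:280,260:420]
a=cv2.resize(a,None,fx=4.4,fy=4.4,interpolation=3)[:, :800];
cv2.imwrite("pics/c1.png",a)
cs,cd=get_calibration("scene"),get_calibration("side")
print("boss",ray(cs,(369.5,176.5),.032),ray(cd,(264,156),.032))
print("can",ray(cs,(407,190),.15),ray(cd,(334,111),.15)); print("lens",ray(cs,(363,240),.082),ray(cd,(383.5,157),.082)); print("jar",ray(cs,(373,216),.055),ray(cd,(339,156),.055))
print("stop",ray(cs,(300,254),.028),ray(cd,(391,213),.028))
E
```

```text
boss [0.56255346 0.27591929 0.032     ] [0.55527206 0.27071791 0.032     ]
can [0.77453466 0.17219256 0.15      ] [0.77350223 0.16936903 0.15      ]
lens [ 0.76429382 -0.04680845  0.082     ] [ 0.76691749 -0.04565798  0.082     ]
jar [0.71207061 0.08449247 0.055     ] [0.70343036 0.07811659 0.055     ]
stop [ 0.62410471 -0.18428949  0.028     ] [ 0.6347188  -0.18327535  0.028     ]
```

View pics/c1.png

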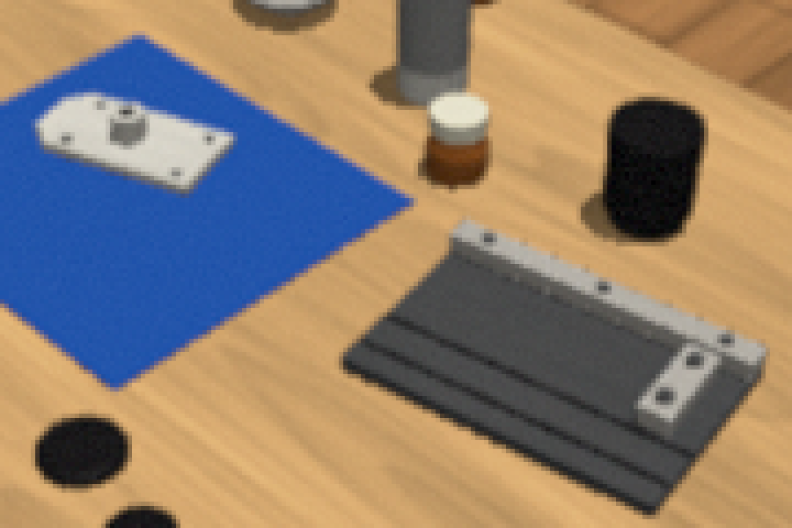

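The enlarged side view shows the plate's square end at lower right (crop 235,135 and 190,190) and its cut end at left. The fence top runs from 455,222 to 768,352. The stop's working face runs from about 638,405 to 685,345.

```bash
python3 - <<'E'
from h import *
c=get_calibration("side")
g=lambda u,v,z:ray(c,(235+(u-2)/4.4,130+(v-2)/4.4),z)[:2]
P={}
for n,u,v,z in [("sqR",235,133,.010),("sqL",192,182,.010),("cutL",40,138,.010),("fenL_out_top",462,219,.028),("fenL_in_top",450,235,.028),("fenR_out",769,350,.028),("fenR_in",757,364,.028),("bedL",345,358,.012),("bedR",655,510,.012),("st_near_face",640,403,.028),("st_far_face",688,344,.028),("st_near_back",672,416,.028)]:
    P[n]=g(u,v,z);print(n,P[n].round(4))
ang=lambda a,b:np.degrees(np.arctan2(*(P[b]-P[a])[::-1]))
print(ang("sqL","sqR"),ang("sqL","cutL")-90,ang("fenR_in","fenL_in_top")-90,ang("bedR","bedL")-90,ang("st_near_face","st_far_face"))
E
```

```text
sqR [0.6161 0.2238]
sqL [0.5536 0.2011]
cutL [0.5088 0.3215]
fenL_out_top [0.6436 0.0193]
fenL_in_top [0.6249 0.0132]
fenR_out [ 0.6841 -0.2098]
fenR_in [ 0.6679 -0.2122]
bedL [ 0.4991 -0.0118]
bedR [ 0.5363 -0.2362]
st_near_face [ 0.5875 -0.182 ]
st_far_face [ 0.6519 -0.1698]
st_near_back [ 0.5925 -0.203 ]
20.007626448717794 20.426259209056553 10.806299262683453 9.42525493923273 10.721519419499677
```

Request:
move_arm(
  targets=[
    [[100,-0.059,-0.027,0,0],[100,-0.059,-0.027,0,0],[100,-0.059,-0.027,0,0],[100,-0.059,-0.027,0,0],[100,-0.059,-0.027,0,0]],
  ],
)

```text
time: 0.52
tool_pos: [0.3202, 0.4731, 0.2558]
tool_rot: [-0.0, 0.138, 0.99, -0.0]
contact_force: [0.6, 0.8, 0.7]
gripper_width: 0.995
grasp_force: 0.0
```

Request:
move_arm(
  targets=[
    [[100,-0.059,-0.027,0,0],[100,-0.059,-0.027,0,0],[100,-0.059,-0.027,0,0],[100,-0.059,-0.027,0,0],[100,-0.059,-0.027,0,0]],
  ],
)

```text
time: 0.93
tool_pos: [0.4683, 0.3465, 0.2558]
tool_rot: [-0.0, 0.139, 0.99, -0.0]
contact_force: [-0.1, -0.4, -0.2]
gripper_width: 1.001
grasp_force: 0.0
```

Request:
move_arm(
  targets=[
    [[100,-0.059,-0.027,0,0],[100,-0.059,-0.027,0,0],[100,-0.059,-0.027,0,0],[100,0,0,0.03,-1],[100,0,0,0.03,-1]],
  ],
)

```text
time: 1.35
tool_pos: [0.5585, 0.2705, 0.2208]
tool_rot: [0.001, 0.034, 0.999, 0.0]
contact_force: [-0.3, 1.6, -0.8]
gripper_width: 1.004
grasp_force: 0.0
```

Request:
move_arm(
  targets=[
    [[100,0,0,0.03,-1],[100,0,0,0.03,-1],[100,0,0,0,-1],[100,0,0,0,-1],[100,0,0,0,0]],
  ],
)

```text
time: 1.77
tool_pos: [0.5556, 0.272, 0.1829]
tool_rot: [-0.001, -0.175, 0.985, -0.0]
contact_force: [0.4, -0.4, 0.7]
gripper_width: 1.002
grasp_force: 0.0
```

```bash
python3 - <<'E'
from h import *
import pickle
s=state();c=get_calibration("wrist");im=grab_frame("wrist")
pickle.dump((s,c),open("w1.pkl","wb"))
cv2.imwrite("pics/w1.png",cv2.cvtColor(im,cv2.COLOR_RGB2BGR))
print(s["time"],s["tool_pos"],s["tool_rot"],s["joint_pos"],proj(c,[.557,.272,.032]))
E
```

```text
1.7667 [0.55557381 0.27202282 0.18293434] [-1.13922919e-03 -1.75124504e-01  9.84545621e-01 -1.72439129e-04] [ 3.35065859e-01  9.35970455e-02  1.69477728e+00  2.07792087e-05
  1.35552265e+00 -1.58779962e+00] [315.07562316 194.40711547]
```

View pics/w1.png

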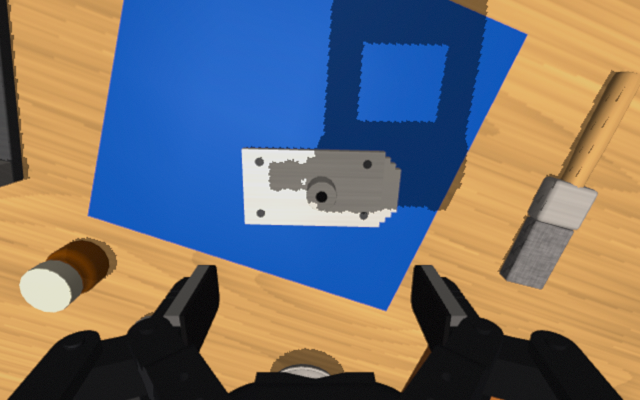

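The wrist view shows the plate nearly aligned with the jaws. The boss top is at about (321,196), and the square-end corners are at (243,150) and (246,224).

```bash
python3 - <<'E'
from h import *
import pickle
s,c=pickle.load(open("w1.pkl","rb"))
b=ray(c,(321,196),.032);a1=ray(c,(243,150),.01);a2=ray(c,(246,225),.01);e=ray(c,(380,226.5),.01);e2=ray(c,(383,152),.01)
print(b,a1,a2,e,e2)
an=lambda p,q:np.degrees(np.arctan2(*(q-p)[1::-1]))
print(an(a1,a2),an(a2,e)-90,an(a1,e2)-90, np.linalg.norm(a1-a2),(a1+a2)/2)
from scipy.spatial.transform import Rotation as R
r=R.from_quat(s["tool_rot"],scalar_first=True).as_matrix();print(r, r.T@(b-s["tool_pos"]))
E
```

```text
[0.55659303 0.27712566 0.032     ] [0.54717082 0.20190782 0.01      ] [0.61341038 0.22434999 0.01      ] [0.57167977 0.34191666 0.01      ] [0.50685349 0.31630128 0.01      ]
18.716541558189146 19.542455273664856 19.414722055068424 0.06993804088394459 [0.5802906 0.2131289 0.01     ]
[[-9.38660220e-01 -3.44836520e-01 -2.18284958e-03]
 [-3.44835735e-01  9.38662757e-01 -7.38562272e-04]
 [ 2.30364285e-03  5.94655146e-05 -9.99997345e-01]] [-0.00306404  0.00442941  0.15092795]
```

Request:
move_arm(
  targets=[
    [[100,-0.005,0.009,0.06,0],[100,0,0,0.06,0],[100,0,0,0.06,0],[100,0,0,0.056,0],[60,0,0,0,0]],
  ],
)

```text
time: 2.23
tool_pos: [0.5515, 0.2764, 0.0345]
tool_rot: [-0.007, -0.173, 0.985, -0.001]
contact_force: [-2.6, -0.8, -2.1]
gripper_width: 0.888
grasp_force: 0.0
```

Request:
move_arm(
  targets=[
    [[0,0,0,0,0],[0,0,0,0,0],[0,0,0,0,0],[0,0,0,0,0],[0,0,0,0,0]],
  ],
)

```text
time: 2.65
tool_pos: [0.5595, 0.2792, 0.0465]
tool_rot: [0.003, -0.174, 0.985, 0.0]
contact_force: [-0.5, -0.2, 7.2]
gripper_width: 0.271
grasp_force: 58.5
```

Request:
move_arm(
  targets=[
    [[0,0,0,0,0],[0,0,0,0,0],[0,0,0,-0.01,0],[0,0,0,-0.03,0],[0,0,0,-0.06,0]],
  ],
)

```text
time: 3.07
tool_pos: [0.5534, 0.277, 0.0984]
tool_rot: [-0.005, -0.174, 0.985, -0.001]
contact_force: [-0.6, -0.2, -2.4]
gripper_width: 0.272
grasp_force: 59.0
```

```bash
python3 - <<'E'
from h import *
s=state();c=get_calibration("wrist");im=grab_frame("wrist")
cv2.imwrite("pics/w2.png",cv2.cvtColor(im,cv2.COLOR_RGB2BGR))
print(s)
E
```

```text
{'time': 3.0667, 'joint_pos': array([ 3.43877085e-01,  1.88016440e-01,  1.74198993e+00,  1.94992721e-05,
        1.22204478e+00, -1.57717390e+00]), 'joint_vel': array([-1.45617750e-03, -5.87730385e-01, -2.18625117e-01, -1.17613103e-03,
        7.54591399e-01, -5.34492314e-04]), 'joint_efforts': array([-3.50425893e-02, -4.18744290e+01, -3.60900700e+01, -2.44357689e-03,
       -8.98705926e-01, -2.62596650e-04]), 'tool_pos': array([0.55338245, 0.27698825, 0.09840643]), 'tool_rot': array([-5.15648389e-03, -1.74227812e-01,  9.84691487e-01, -8.69233288e-04]), 'contact_force': array([-0.63058163, -0.16144496, -2.3536305 ]), 'ft_torque': array([ 0.01353987, -0.00113823,  0.00364337]), 'grasp_force': 59.04825210571289, 'gripper_width': 0.27179952177937683}
```

View pics/w2.png

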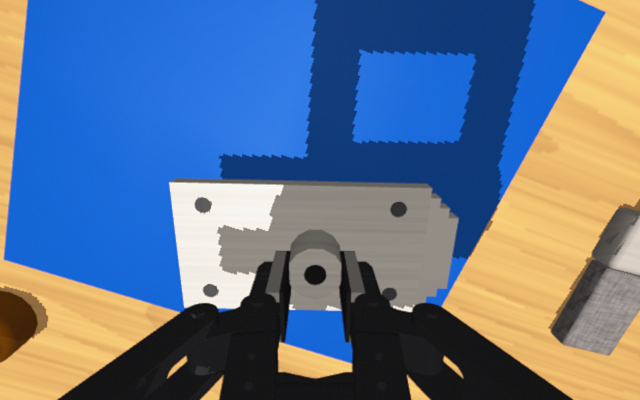

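The plate is held squarely by the boss, nearly aligned with the jaws, and clear of the mat. Next I turn it and carry it over the jig.

Request:
move_arm(
  targets=[
    [[0,0,0,0,1],[0,0,0,0,0.5],[0,0.005,-0.063,0,0],[0,0.005,-0.063,0,0],[0,0.005,-0.063,0,0]],
  ],
)

```text
time: 3.53
tool_pos: [0.5701, 0.1647, 0.1034]
tool_rot: [0.001, -0.098, 0.995, -0.0]
contact_force: [0.9, -0.9, -2.4]
gripper_width: 0.27
grasp_force: 59.3
```

Request:
move_arm(
  targets=[
    [[0,0.005,-0.063,0,0],[0,0.005,-0.063,0,0],[0,0.005,-0.063,0,0],[0,0.005,-0.063,0,0],[0,0.005,-0.063,0,0]],
  ],
)

```text
time: 3.95
tool_pos: [0.5918, -0.0248, 0.1035]
tool_rot: [0.001, -0.097, 0.995, -0.0]
contact_force: [-0.2, 0.1, -2.3]
gripper_width: 0.272
grasp_force: 59.3
```

Request:
move_arm(
  targets=[
    [[0,0.006,-0.063,0,0],[0,0.006,-0.06,0,0],[0,0,0,0,0],[0,0,0,0,0],[0,0,0,0,0]],
  ],
)

```text
time: 4.37
tool_pos: [0.5987, -0.0965, 0.1029]
tool_rot: [0.0, -0.096, 0.995, 0.0]
contact_force: [0.3, -0.2, -2.2]
gripper_width: 0.268
grasp_force: 59.5
```

```bash
python3 - <<'E'
from h import *
s=state()
for n in("scene","side"): cv2.imwrite(f"pics/{n}1.png",cv2.cvtColor(grab_frame(n),cv2.COLOR_RGB2BGR))
print(s["time"],s["tool_pos"],s["tool_rot"],s["contact_force"],s["joint_pos"])
a=cv2.imread("pics/scene1.png")[190:285,250:370];b=cv2.imread("pics/side1.png")[130:250,300:440]
a=cv2.resize(a,(400,317),interpolation=3);b=cv2.resize(b,(400,343),interpolation=3)[:317]
cv2.imwrite("pics/c2.png",np.hstack([a,b]))
E
```

```text
4.3667 [ 0.59870724 -0.09654477  0.10289491] [ 6.65140707e-05 -9.62389607e-02  9.95358220e-01  2.68933285e-04] [ 0.29458376 -0.18395273 -2.24629919] [-2.82771639e-01  1.49638440e-01  1.77710874e+00  5.85596542e-04
  1.21492103e+00 -2.04654831e+00]
```

View pics/c2.png

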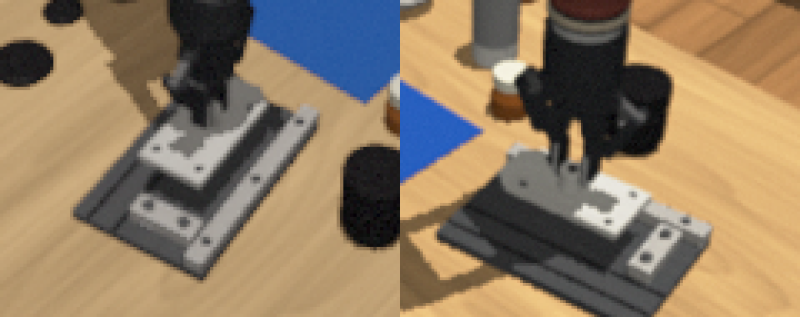

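The combined view shows the held plate level above the bed. It is parallel to the fence, short of the stop and clear of both.

```bash
python3 - <<'E'
from h import *
c=get_calibration("scene")
g=lambda u,v,z:ray(c,(250+(u-1.2)/3.333,190+(v-1.2)/3.333),z)[:2]
fi=[g(302,107,.028),g(184,258,.028)];fo=[g(320,118,.028),g(208,265,.028)];st=[g(142,192,.028),g(201,212,.028)]
print(fi,fo,st)
an=lambda p,q:np.degrees(np.arctan2(*(q-p)[::-1]))
print(an(*fi[::-1])-90,an(*fo[::-1])-90,an(*st))
pl=[g(140,158,.082),g(203,186,.082),g(267,103,.082)]
print(pl,an(pl[0],pl[1]),an(pl[1],pl[2])-90,np.linalg.norm(pl[0]-pl[1]))
E
```

```text
[array([0.62984501, 0.01136729]), array([ 0.67069222, -0.21211526])] [array([0.65357344, 0.01121618]), array([ 0.69263253, -0.2034975 ])] [array([ 0.58610081, -0.18032102]), array([ 0.64567701, -0.16121932])]
10.357951740125856 10.310074364456185 17.777216801857623
[array([ 0.5900144 , -0.18356489]), array([ 0.65740892, -0.17029813]), array([ 0.63266727, -0.04979474])] 11.136408615561672 11.60266985164337 0.06868790616251566
```

Request:
move_arm(
  targets=[
    [[0,0,0,0.04,0],[0,0,0,0.025,0],[0,0,0,0,0],[0,0,0,0,0],[0,0,0,0,0]],
  ],
)

```text
time: 4.88
tool_pos: [0.5994, -0.0961, 0.0646]
tool_rot: [0.001, -0.097, 0.995, -0.0]
contact_force: [0.4, 0.2, -2.1]
gripper_width: 0.266
grasp_force: 59.5
```

Request:
move_arm(
  targets=[
    [[0,0,0,0.005,0],[0,0,0,0.003,0],[0,0,0,0,0],[0,0,0,0,0]],
  ],
)

```text
time: 5.22
tool_pos: [0.599, -0.0968, 0.0592]
tool_rot: [0.0, -0.097, 0.995, -0.0]
contact_force: [0.0, -0.4, -1.5]
gripper_width: 0.269
grasp_force: 59.5
```

Request:
move_arm(
  targets=[
    [[0,0,0,0.003,0],[0,0,0,0,0],[0,0,0,0,0]],
  ],
)

```text
time: 5.47
tool_pos: [0.5988, -0.0968, 0.057]
tool_rot: [-0.0, -0.097, 0.995, 0.0]
contact_force: [0.1, 0.4, -2.0]
gripper_width: 0.269
grasp_force: 59.5
```

Request:
move_arm(
  targets=[
    [[0,0,0,0.003,0],[0,0,0,0,0],[0,0,0,0,0]],
  ],
)

```text
time: 5.72
tool_pos: [0.599, -0.0969, 0.0565]
tool_rot: [-0.0, -0.097, 0.995, -0.0]
contact_force: [-3.6, 1.1, 6.0]
gripper_width: 0.27
grasp_force: 60.3
```

Request:
move_arm(
  targets=[
    [[0,0,0,0.003,0],[0,0,0,0,0],[0,0,0,0,0]],
  ],
)

```text
time: 5.97
tool_pos: [0.5991, -0.0969, 0.0565]
tool_rot: [-0.001, -0.097, 0.995, 0.0]
contact_force: [-9.7, 2.1, 14.3]
gripper_width: 0.268
grasp_force: 61.2
```

Request:
move_arm(
  targets=[
    [[0,0,0,-0.003,0],[0,-0.006,0,0,0],[0,-0.006,0,0,0],[0,0,0,0,0],[0,0,0,0,0]],
  ],
)

```text
time: 6.38
tool_pos: [0.6064, -0.0959, 0.0565]
tool_rot: [-0.0, -0.097, 0.995, -0.0]
contact_force: [-3.8, -0.8, 6.3]
gripper_width: 0.269
grasp_force: 60.2
```

Request:
move_arm(
  targets=[
    [[0,-0.005,0,0,0],[0,0,0,0,0],[0,0,0,0,0]],
  ],
)

```text
time: 6.63
tool_pos: [0.6091, -0.0954, 0.0565]
tool_rot: [-0.0, -0.097, 0.995, -0.001]
contact_force: [-5.2, -1.4, 6.7]
gripper_width: 0.269
grasp_force: 60.3
```

Request:
move_arm(
  targets=[
    [[0,-0.004,0,0,0],[0,0,0,0,0],[0,0,0,0,0]],
  ],
)

```text
time: 6.88
tool_pos: [0.6113, -0.095, 0.0565]
tool_rot: [-0.001, -0.097, 0.995, -0.001]
contact_force: [-5.3, -1.1, 7.5]
gripper_width: 0.274
grasp_force: 60.4
```

Request:
move_arm(
  targets=[
    [[0,-0.004,0,0,0],[0,0,0,0,0],[0,0,0,0,0]],
  ],
)

```text
time: 7.13
tool_pos: [0.6129, -0.0948, 0.0565]
tool_rot: [-0.002, -0.097, 0.995, -0.001]
contact_force: [-8.0, -1.2, 9.9]
gripper_width: 0.269
grasp_force: 60.7
```

Request:
move_arm(
  targets=[
    [[0,-0.004,0,0,0],[0,0,0,0,0],[0,0,0,0,0]],
  ],
)

```text
time: 7.38
tool_pos: [0.6132, -0.0948, 0.0564]
tool_rot: [-0.005, -0.097, 0.995, -0.001]
contact_force: [-16.3, -2.9, 15.9]
gripper_width: 0.269
grasp_force: 61.3
```

Request:
move_arm(
  targets=[
    [[0,0,-0.006,0,0],[0,0,-0.006,0,0],[0,0,0,0,0],[0,0,0,0,0]],
  ],
)

```text
time: 7.72
tool_pos: [0.6133, -0.0956, 0.0563]
tool_rot: [-0.006, -0.097, 0.995, 0.006]
contact_force: [-21.8, 16.9, 23.0]
gripper_width: 0.271
grasp_force: 62.1
```

Request:
move_arm(
  targets=[
    [[0,0,-0.005,0,0],[0,0,0,0,0],[0,0,0,0,0]],
  ],
)

```text
time: 7.97
tool_pos: [0.6135, -0.0966, 0.0563]
tool_rot: [-0.007, -0.097, 0.995, 0.008]
contact_force: [-22.2, 23.3, 26.2]
gripper_width: 0.265
grasp_force: 62.4
```

Request:
move_arm(
  targets=[
    [[0,0,-0.004,0,0],[0,0,0,0,0],[0,0,0,0,0]],
  ],
)

```text
time: 8.22
tool_pos: [0.6138, -0.0982, 0.0563]
tool_rot: [-0.007, -0.097, 0.995, 0.009]
contact_force: [-22.7, 25.4, 26.7]
gripper_width: 0.269
grasp_force: 62.5
```

Request:
move_arm(
  targets=[
    [[0,0.004,0,-0.002,0],[0,0,0,0,0],[0,0,0,0,0],[0,0,0,0,0]],
  ],
)

```text
time: 8.55
tool_pos: [0.6145, -0.1038, 0.0565]
tool_rot: [-0.002, -0.097, 0.995, 0.003]
contact_force: [-8.0, 7.8, 8.1]
gripper_width: 0.268
grasp_force: 60.6
```

```bash
python3 - <<'E'
from h import *
s=state();im=grab_frame("wrist")
for n in("scene","side"): cv2.imwrite(f"pics/{n}2.png",cv2.cvtColor(grab_frame(n),cv2.COLOR_RGB2BGR))
print(s["time"],s["tool_pos"],s["tool_rot"],s["contact_force"],s["ft_torque"])
a=cv2.resize(cv2.imread("pics/scene2.png")[195:275,265:355],(400,356),interpolation=3);b=cv2.resize(cv2.imread("pics/side2.png")[165:245,310:410],(400,320),interpolation=3)
b=np.vstack([b,np.zeros((36,400,3),np.uint8)])
w=cv2.cvtColor(im,cv2.COLOR_RGB2BGR)[:,:]
w=cv2.resize(w,(384,240))
o=np.zeros((596,800,3),np.uint8);o[:356]=np.hstack([a,b]);o[356:,:384]=w
cv2.imwrite("pics/c3.png",o)
E
```

```text
8.55 [ 0.61452291 -0.10377417  0.0564542 ] [-0.00225696 -0.09691355  0.99528682  0.00260995] [-7.98493084  7.79431984  8.06527645] [1.27253956 1.23587028 0.07333603]
```

View pics/c3.png

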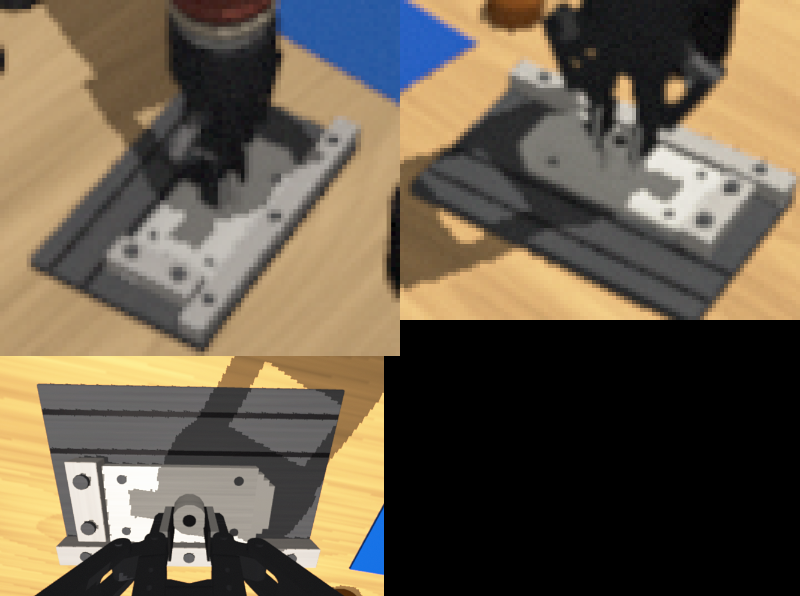

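The plate lies flat along the fence with its square end very close to the stop (wrist view: stop edge and plate end meet at about x=102). I'll keep pushing gently.

Request:
move_arm(
  targets=[
    [[0,0,-0.003,0,0],[0,0,0,0,0],[0,0,0,0,0]],
  ],
)

```text
time: 8.95
tool_pos: [0.6146, -0.1042, 0.0565]
tool_rot: [-0.003, -0.097, 0.995, 0.004]
contact_force: [-9.1, 12.4, 10.8]
gripper_width: 0.267
grasp_force: 60.7
```

Request:
move_arm(
  targets=[
    [[0,0,-0.003,0,0],[0,0,0,0,0],[0,0,0,0,0]],
  ],
)

```text
time: 9.2
tool_pos: [0.6147, -0.1043, 0.0565]
tool_rot: [-0.003, -0.097, 0.995, 0.006]
contact_force: [-10.9, 18.0, 12.5]
gripper_width: 0.268
grasp_force: 61.0
```

Request:
move_arm(
  targets=[
    [[0,0,-0.003,0,0],[0,0,0,0,0],[0,0,0,0,0]],
  ],
)

```text
time: 9.45
tool_pos: [0.6147, -0.1045, 0.0564]
tool_rot: [-0.003, -0.097, 0.995, 0.008]
contact_force: [-11.0, 23.5, 14.3]
gripper_width: 0.27
grasp_force: 61.3
```

Request:
move_arm(
  targets=[
    [[0,-0.004,0,-0.002,0],[0,0,0,0,0],[0,0,0,0,0]],
  ],
)

```text
time: 9.7
tool_pos: [0.6148, -0.1044, 0.0564]
tool_rot: [-0.006, -0.097, 0.995, 0.007]
contact_force: [-17.2, 21.0, 14.3]
gripper_width: 0.269
grasp_force: 61.4
```

```bash
python3 - <<'E'
from h import *
s=state();im=grab_frame("wrist");print(s["tool_pos"],s["contact_force"],s["ft_torque"])
w=cv2.cvtColor(im,cv2.COLOR_RGB2BGR)[160:380,90:490]
cv2.imwrite("pics/w4.png",cv2.resize(w,(800,440),interpolation=3))
E
```

```text
[ 0.61483518 -0.10441026  0.05639359] [-17.17688353  21.02204368  14.33619665] [3.20642927 2.69819182 0.00902277]
```

View pics/w4.png

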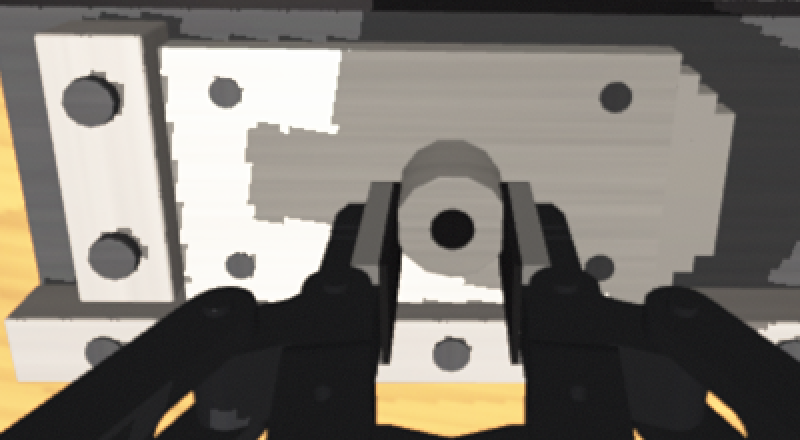

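The plate is flush at the stop and along the fence, with no strip of bed showing. I'll take off most of the preload and open partway.

Request:
move_arm(
  targets=[
    [[0,0.004,0.006,0,0],[0,0,0,0,0],[0,0,0,0,0]],
  ],
)

```text
time: 10.0
tool_pos: [0.6146, -0.1042, 0.0566]
tool_rot: [-0.002, -0.097, 0.995, 0.004]
contact_force: [-5.7, 12.0, 3.4]
gripper_width: 0.27
grasp_force: 60.3
```

Request:
move_arm(
  targets=[
    [[32,0,0,0,0],[36,0,0,0,0],[40,0,0,0,0],[45,0,0,0,0],[45,0,0,0,0]],
  ],
)

```text
time: 10.42
tool_pos: [0.6171, -0.1086, 0.0582]
tool_rot: [0.001, -0.096, 0.995, -0.001]
contact_force: [0.2, -0.4, -0.3]
gripper_width: 0.453
grasp_force: 0.0
```

Request:
move_arm(
  targets=[
    [[45,0,-0.005,0,0],[45,0,-0.004,0,0],[45,0,0,0,0],[45,0,0,0,0]],
  ],
)

```text
time: 10.75
tool_pos: [0.6173, -0.1103, 0.0579]
tool_rot: [-0.0, -0.096, 0.995, 0.004]
contact_force: [-1.9, 12.2, 3.5]
gripper_width: 0.449
grasp_force: 6.1
```

Request:
move_arm(
  targets=[
    [[45,0,0.006,0,0],[45,0,0.01,0,0],[45,0,0,-0.03,0],[45,0,0,-0.05,0],[45,0,0,0,0]],
  ],
)

```text
time: 11.17
tool_pos: [0.6191, -0.1052, 0.112]
tool_rot: [0.005, -0.097, 0.995, -0.002]
contact_force: [1.5, -0.5, 1.8]
gripper_width: 0.45
grasp_force: 0.0
```

Request:
move_arm(
  targets=[
    [[0,0.056,0,0,0],[0,0,0,0,0],[0,0,0,0,0],[0,0,0,0,0],[0,0,0,0,0]],
  ],
)

```text
time: 11.58
tool_pos: [0.5835, -0.1107, 0.1063]
tool_rot: [0.001, -0.097, 0.995, -0.0]
contact_force: [0.3, -0.2, -0.7]
gripper_width: 0.001
grasp_force: 0.0
```

Request:
move_arm(
  targets=[
    [[0,0,0,0.05,0],[0,0,0,0.022,0],[0,0,0,0,0],[0,0,0,0,0]],
  ],
)

```text
time: 11.92
tool_pos: [0.5819, -0.11, 0.0612]
tool_rot: [-0.001, -0.097, 0.995, 0.001]
contact_force: [0.2, 0.1, 0.7]
gripper_width: -0.002
grasp_force: 0.0
```

Request:
move_arm(
  targets=[
    [[0,-0.008,0,0,0],[0,-0.006,0,0,0],[0,0,0,0,0],[0,0,0,0,0]],
  ],
)

```text
time: 12.25
tool_pos: [0.5894, -0.1092, 0.063]
tool_rot: [-0.003, -0.097, 0.995, -0.0]
contact_force: [-8.2, -1.9, 2.4]
gripper_width: -0.003
grasp_force: 4.3
```

Request:
move_arm(
  targets=[
    [[0,-0.004,0,0,0],[0,0,0,0,0],[0,0,0,0,0]],
  ],
)

```text
time: 12.5
tool_pos: [0.5898, -0.1091, 0.0628]
tool_rot: [-0.006, -0.097, 0.995, -0.0]
contact_force: [-14.6, -2.4, 7.6]
gripper_width: -0.002
grasp_force: 8.0
```

Request:
move_arm(
  targets=[
    [[0,0.015,0,0,0],[0,0.015,0,0,0],[0,0,0,-0.06,0],[0,0,0,-0.06,0],[0,0,0,-0.06,0]],
  ],
)

```text
time: 12.92
tool_pos: [0.5751, -0.1117, 0.172]
tool_rot: [0.0, -0.097, 0.995, 0.0]
contact_force: [1.4, -0.5, -0.1]
gripper_width: -0.0
grasp_force: 0.0
```

Request:
move_arm(
  targets=[
    [[0,-0.03,0,-0.02,0],[0,0,0,0,0],[0,0,0,0,0],[0,0,0,0,0]],
  ],
)

```text
time: 13.25
tool_pos: [0.5921, -0.108, 0.181]
tool_rot: [-0.001, -0.097, 0.995, 0.0]
contact_force: [-0.3, -0.2, -0.7]
gripper_width: -0.005
grasp_force: 0.0
```

```bash
python3 - <<'E'
from h import *
s=state();c=get_calibration("wrist");im=grab_frame("wrist");print(s["time"],s["tool_pos"],s["contact_force"])
w=cv2.cvtColor(im,cv2.COLOR_RGB2BGR);p=proj(c,[.6147,-.1044,.04]);print(p)
cx,cy=p.astype(int);x0=max(0,cx-150);y0=max(0,cy-110);print(x0,y0)
cv2.imwrite("pics/w5.png",cv2.resize(w[y0:y0+220,x0:x0+300],None,fx=2.66,fy=2.66,interpolation=3))
E
```

```text
13.25 [ 0.59205502 -0.10802963  0.18100695] [-0.33229487 -0.24942567 -0.65637922]
[314.54461551 222.79994359]
164 112
```

View pics/w5.png

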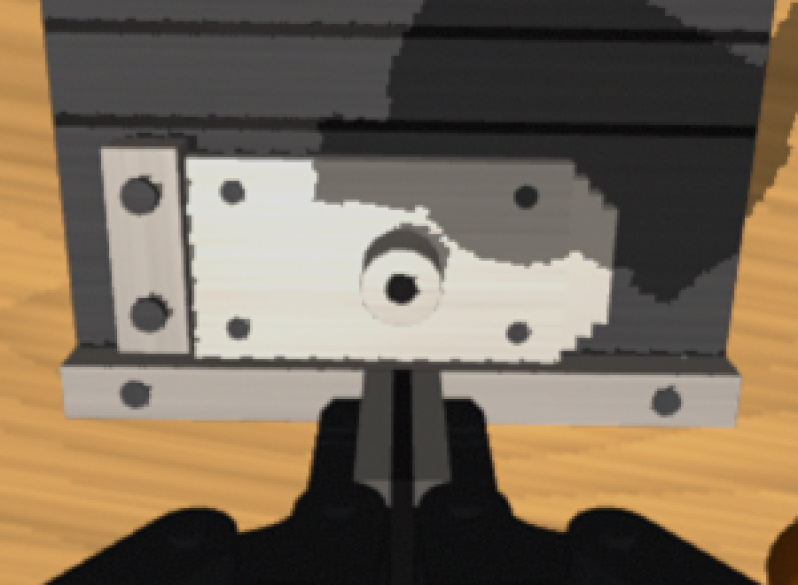

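The plate is free on the bed with its long edge along the fence (lower edge row about 360) and its square end at the stop (column about 190). I'll check the gaps numerically from this frame.

```bash
python3 - <<'E'
from h import *
c=get_calibration("wrist")
g=lambda u,v,z:ray(c,(164+(u+.5)/2.66-.5,112+(v+.5)/2.66-.5),z)[:2]
a=np.radians(10.3);Rj=np.array([[np.cos(a),np.sin(a)],[-np.sin(a),np.cos(a)]])
for n,u,v,z in [("stop top far",178,148,.028),("stop top fence",190,353,.028),("pl end_l",187,157,.020),("pl long_a",195,359,.020),("pl long_b",560,362,.020),("pl -x",575,159,.020),("fence in L",62,366,.028),("fence in R",740,376,.028)]:
    print(n,(Rj@(g(u,v,z)-[.6147,-.1044])*1000).round(1))
E
```

```text
stop top far [-43.8 -68.9]
stop top fence [ 25.2 -69.3]
pl end_l [-39.2 -68.2]
pl long_a [ 31.3 -69.7]
pl long_b [30.7 55. ]
pl -x [-40.3  54.8]
fence in L [  30.6 -112.1]
fence in R [ 31.1 113.9]
```

```bash
python3 -c "
from plant import job;print(job.job_done())"
```

```text
the job is handed in; nothing more can be done
None
```

I placed the plate flat and boss up on the jig bed, pushed it against the fence and end stop, let go of it, and handed the job in at about 13 s. Contact forces and the last wrist view show no gap beyond about 1 mm of measuring noise, and I moved nothing else.

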